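Open the locked breakfast-bar cold well by its pop-out T-handle

TASK

Open the cold well for breakfast: press the round release button on its sliding lid, gently, until the sunken T-handle pops out, then turn the handle clockwise as far as it goes without forcing it against its stop. Holding it turned, slide the lid fully open over the fixed cover without dragging on it while it is still hooked, then let go of everything. Leave the other things on the bar where they are.

Things in the scene. Friction and masses are not known exactly. Their poses are not given: they have to be found in the camera images.
- well: Stainless countertop cold well, fixed, 300 mm (its x) by 440 mm (its y), 144 mm high to its slide rails. Origin at bar-top level, midway across; y runs along its length, z up. The open well is its -y end (to y = -270 mm); the +y end (to y = +170 mm) is the compressor half under a fixed cover. The lid closes the -y end and slides towards +y over the fixed cover.
- lid (a joint): How far the lid is open, m: 0 shut, 0.145 fully open on its rubber bumpers. The lid is a stainless slab 260 x 260 x 40 mm, its flat top 160 mm above the bar; it slides level along the well's +y with about 3 N of drag plus 12 N per m/s. While hooked it moves only 1.5 mm. The T-handle's axis is midway across it, at well x = 0, y = -197 mm when shut.
- button: Round black release button, 20 mm across, in a steel collar (29 mm across, 2 mm high) on the lid, 80 mm from the T-handle's axis towards the well's +y. Origin at the centre of its top face, 9 mm above the lid's top when not pressed. It is sprung (3 N to start, about 7 N at the bottom), goes down 7 mm, and lets the handle go at about 4 mm. More than 20 N on it damages it.
- handle (a joint): How far the T-handle stands out of its recess, m: 0 latched in, bar flush with the lid; 0.030 fully out. When released its spring (about 9 N, 5 N when out) drives it up at once and holds it out. Sunk in its slot it cannot be gripped or turned.
- bar (a point): Centre of the T-handle's grip bar, on the turning axis: a straight bar 90 mm long (this point's y axis), 16 mm wide (its x), 14 mm high, on a 13 mm round stem. Latched in, the point is 8 mm below the lid's top and the bar lies along the well's y; popped out it is 22 mm above the lid's top, with 15 mm clear under the bar.
- spindle (a joint): How far the T-handle is turned, rad, growing clockwise seen from above; 0 at home. A return spring resists with 0.05 N m plus 0.5 N m per rad and turns it home when let go. The hook leaves the keeper about 0.06 rad before the stop. The stop differs from latch to latch, anywhere from 0.6 to 1.45 rad: feel for the steeper rise in moment.
- keeper: Keeper pin, 7 mm across, fixed in the well under the lid, out of sight while the lid is shut: the latch hook reaches round it. Pulling the lid with more than 15 N on it while still hooked strains it.
- stop: Small buffered stop pin under the lid, out of sight, 30 mm from the T-handle's axis, that the latch cam meets at the end of its turn. Its buffer gives 1 mm per 8 N (7 N m per rad at the handle). More than 10 N on it (0.30 N m on the handle beyond the return spring) bends it.
- mate_cup: Bystander: stainless double-wall mate cup, 84 mm across, 92 mm high, standing on the tray; origin at the middle of its base.
- tray: Bystander: aluminium tray 170 x 220 mm, 18 mm high, beyond the well's +y end; origin under its middle.
- bombilla: Bystander: thin steel bombilla, 9 mm by 150 mm, lying on the tray; origin under its middle.
- brush_holder: Bystander: spring-loaded steel bombilla brush holder, 72 mm foot, 170 mm high, beyond the well's -y end; origin under its foot.
- canister: Bystander: orange plastic canister with a ribbed twist cap, 92 mm across, 131 mm high, beyond the well's -y end; origin under its middle.
- spoon_rest: Bystander: white ceramic spoon rest, 104 mm dish with an 80 mm handle, 14 mm high, behind the well (+x); origin under the dish.
- sugar_jar: Bystander: white ceramic sugar jar, 72 mm across, 82 mm high, behind the well (+x); origin under its middle.
- flask: Bystander: steel vacuum flask, 80 mm across, 200 mm high, beside the tray off the well's +y end; origin under its middle.

How it is judged:
By the outcome, as a careful person would: the job done as asked, in the order asked, and still so for the second after the job is handed in, with the robot touching nothing.
It also fails if it takes over 72 s, if anything falls off the work surface, if the arm or the gripper's body presses on something with over 40 N, if the wrist force passes 120 N, or if a joint passes its speed limit or range.

ROBOT

A 7-joint arm with a two-finger parallel gripper is mounted at the origin on the work surface. World frame = base frame: x ahead of the robot, y to its left, z up, the work surface at z = 0. Lengths are in m, angles in rad, forces in N, time in s.
With the tool pointing down it reaches from about 0.425 to 0.875 m from the base axis. Payload 4.7 kg.
Tool frame: the origin (TCP) lies on the centre line of the jaws, within the pads' length; the fingertips stand 22 mm ahead of it and the grasp point (between the pads) lies 3 mm ahead of it (ctrl.tcp_to_tips is the z of the fingertips in the tool frame, in m); z points along the fingers, y is the direction in which the jaws open and shut (so a half turn about z gives the same grasp; the last joint's range is limited). The gripper opens to 87 mm and grips with 3 to 60 N. Pads are 19 mm wide; open, the fingers measure 117 mm over their backs; the gripper's body (75 mm by 190 mm) begins 51 mm behind the grasp point.
Start: joints at [-1.216, 0.321, -0.07, 1.45, 0.023, 1.371, -0.057], TCP at [0.217, 0.613, 0.245] pointing down, gripper open.
Joint ranges: [-2.86, 2.86], [-0.3, 2.09], [-1.38, 1.24], [0.06, 2.45], [-1.56, 4.7], [0.09, 2.05], [-2.69, 2.69]. Speed limits (rad/s): [2.57, 2.57, 3.14, 3.14, 3.14, 3.14, 3.14].

INTERFACE

Orientations are given as a rotation vector (axis times angle).
In Python, from bench import ctrl, cams gives the robot as it stands.
- The arm moves only by the tool move_arm, never from a script. Its argument "deltas" is a list of rows, each an object with "linear": the shift along the tool's x, y, z as a fraction of full scale, a list of three; "turn": the turn, a rotation vector about the tool's x, y, z as a fraction of full scale, a list of three; "claw": the closure, from 0 (fully open) to 1 (shut). In form: [{"linear": [tx, ty, tz], "turn": [wx, wy, wz], "claw": claw}, ...]. A call has 1 to 20 rows; each row shifts and turns the commanded pose from where the row before left it, along the tool's axes as they then stand; what a row does not reach is not made up. Full scale, the value 1, is 0.03 m for a shift and 4 degrees for a turn. A row lasts 1/12 s, in which the tool goes at most 41.7 mm and 7.16 degrees, less where a joint would pass 70% of its speed; a pose out of reach is approached as far as the arm can. A call with a number of a shift or a turn outside -1 to 1 is refused whole. A call with a gripper value outside its range is refused whole. The fingers move at their own pace and stop on an object; "grip_force" is the grip in N (left out, the last holds). Time passes only in rows, so rows that do not move let the fingers close. It gives the time, the measured TCP pose, the force and the opening at its end, in the units of the state.
- ctrl.get_state(): the state, without advancing time (a new reading comes with each control period).
- cams.get_image(name): name is "scene" or "top" or "wrist"; returns a dict with "image" (420x560x3 uint8, red, green, blue), "K" (3x3 intrinsics, pixels), "world_from_camera" (4x4, takes a point from camera to world coordinates); the wrist camera has in their place "tool_from_camera" (4x4, takes a point from camera to tool coordinates, whose origin is the TCP and whose axes are the flange's). Camera axes: x right, y down, z forward; pixel columns grow to the right and rows downward; lengths in m; the calibration is good to about 2 mm. A picture is of the moment at which its call begins: read the wrist's pose just before it. There is no depth.
- ctrl.close_job(): hands the job in, once; it reports no verdict.
The state is a dict: "time": time; "joint_positions": joint angles; "qd": joint speeds; "joint_torque": joint torques, N m; "position": TCP position; "tool_rot": TCP orientation; "ft_force": force on the tool from outside, world axes, zero at the start; "torque": the same for the moment, N m; "grip_width": opening from 0.0 (shut) to 1.0 (fully open).
Only numpy, scipy, OpenCV 4.12 (cv2) and the standard library are available. Lean on these libraries where they do the work, as an engineer would, in place of code of your own. Each camera call takes 0.05 s, during which the arm holds its last target. There are 200 camera calls.

## Working session

There is one attempt and no reset: what is moved stays moved. The work goes in short steps, Python scripts to look and compute and a tool call to move; the robot and the scene stay as the last step left them, time stands still between calls to the robot, and variables do not carry over. Pictures are saved under pics/ and viewed, about 8 in all and at most 12, crops included, and the job is handed in when it is done.

Besides the shell and the picture viewer there is one more tool, called after ">>>" in YAML: its name, and indented under it one key for each argument. move_arm: Moves the arm, as the interface text tells. Shift numbers are shares of 0.03 m and turn numbers shares of 4 degrees, none past 1 either way. Its arguments: {"type":"object","properties":{"deltas":{"type":"array"},"grip_force":{"type":"number"}},"required":["deltas"]}

```bash
ls; mkdir -p pics; python3 - <<'E'
from bench import ctrl,cams
import cv2,numpy as np
s=ctrl.get_state();print(s)
for n in ("top","scene"):
    d=cams.get_image(n);cv2.imwrite(f"pics/{n}0.png",d["image"][:,:,::-1]);print(n,d["K"].tolist(),np.round(d["world_from_camera"],4).tolist())
E
```

```text
pics
{'time': 0.0, 'joint_positions': array([-1.21590323,  0.32184075, -0.07007367,  1.4516942 ,  0.022571  ,
        1.37077815, -0.05694019]), 'qd': array([-0.00185053, -0.0004579 , -0.00133678, -0.00126619, -0.00105089,
       -0.00134206, -0.00176176]), 'joint_torque': array([-2.47029431e-05, -4.91283882e+01, -4.04010639e-01, -3.12530029e+01,
       -6.39976957e-02,  4.35311103e-02,  1.65071133e-04]), 'position': array([0.21712256, 0.61211768, 0.2434402 ]), 'tool_rot': array([-5.32725719e-01, -3.09583495e+00,  3.01100282e-03]), 'ft_force': array([-0.06509656,  0.00077928,  0.26881185]), 'torque': array([ 0.00212484, -0.06021958, -0.02843679]), 'grip_width': 1.0022914137753183}
top [[477.82496779288385, 0.0, 275.9212986657329], [0.0, 477.82496779288385, 208.12239199829804], [0.0, 0.0, 1.0]] [[0.0228, -0.9983, 0.0539, 0.4959], [-0.9997, -0.0223, 0.0102, 0.0575], [-0.009, -0.0542, -0.9985, 1.4135], [0.0, 0.0, 0.0, 1.0]]
scene [[473.65139770980505, 0.0, 285.57446171641203], [0.0, 473.65139770980505, 211.2552523635285], [0.0, 0.0, 1.0]] [[-0.6229, 0.498, -0.6033, 1.3168], [0.7821, 0.4121, -0.4674, 0.6225], [0.0159, -0.763, -0.6462, 0.9127], [0.0, 0.0, 0.0, 1.0]]
```

View pics/top0.png

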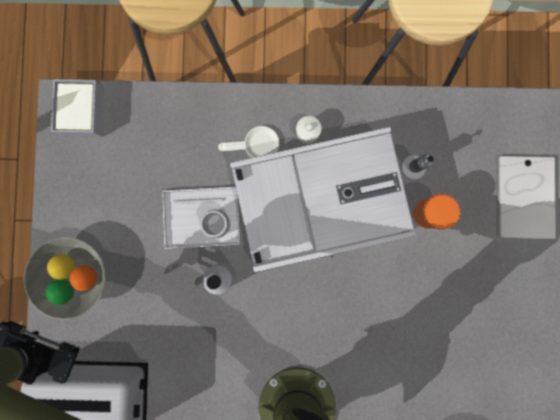

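View pics/scene0.png

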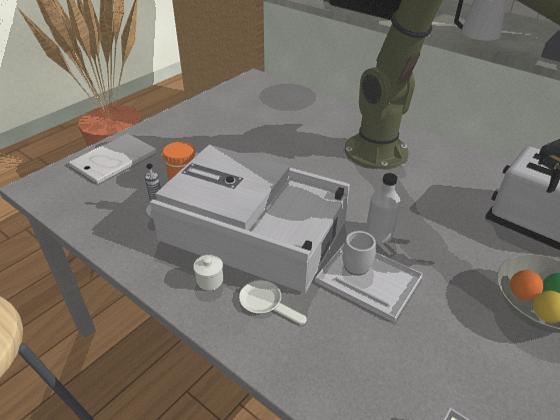

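The top view shows the well, with the button near (348,192) and the handle bar at about (377,187). The well's +y points image-left, which is roughly world +y.

```bash
python3 - <<'E'
import cv2,numpy as np
a=cv2.imread("pics/top0.png")[120:280,225:425];b=cv2.imread("pics/scene0.png")[140:240,150:280]
a=cv2.resize(a,(800,640)[:2],interpolation=cv2.INTER_CUBIC)[0:600]
cv2.imwrite("pics/c1.png",a)
E
```

```text
(no output)
```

View pics/c1.png

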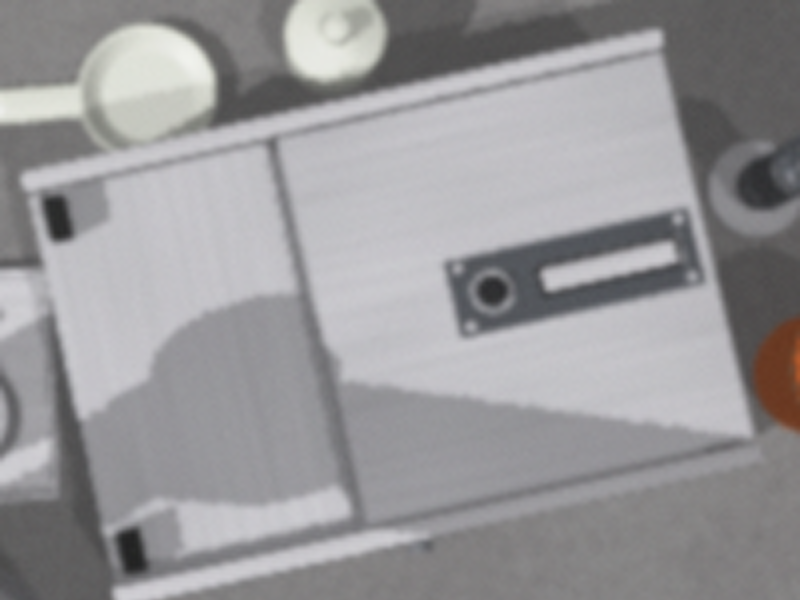

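```bash
cat > h.py <<'E'
import numpy as np
from scipy.spatial.transform import Rotation as R
def pix(d,u,v,z,T=None):
    T=d["world_from_camera"] if T is None else T
    r=T[:3,:3]@np.linalg.inv(d["K"])@[u,v,1.]
    return T[:3,3]+r*(z-T[2,3])/r[2]
E
python3 - <<'E'
from bench import ctrl,cams
from h import *
d=cams.get_image("top")
b=pix(d,347.75-.4,192.75-.4,.169);h=pix(d,377.1,186.1,.159)
print(b,h,np.linalg.norm((b-h)[:2]))
yd=(b-h)[:2];print("yaw of well y deg",np.degrees(np.arctan2(yd[1],yd[0])))
# rail edges: far rail crop (25,183)->(662,38)
p=[pix(d,225+u/4-.4,120+v/4-.4,.16) for u,v in((25,180),(662,35),(115,595),(755,452))]
for a,c in((p[0],p[1]),(p[2],p[3])):
    e=a-c;print(a,c,np.degrees(np.arctan2(e[1],e[0])),np.linalg.norm(e))
s=ctrl.get_state();M=R.from_rotvec(s["tool_rot"]);print(M.as_matrix().round(3))
print(ctrl.tcp_to_tips)
print(cams.get_image("wrist")["tool_from_camera"])
E
```

```text
[ 0.60845523 -0.11519354  0.169     ] [ 0.62757562 -0.19449205  0.159     ] 0.08157109138612077
yaw of well y deg 103.55635242421253
[0.6760754  0.19203511 0.16      ] [ 0.78161533 -0.22687426  0.16      ] 104.1407987523652 0.4319996923926111
[0.40483877 0.12565436 0.16      ] [ 0.50753467 -0.29020938  0.16      ] 103.87143849825954 0.42835626799711796
[[-0.942  0.334 -0.   ]
 [ 0.334  0.942 -0.001]
 [-0.    -0.001 -1.   ]]
0.022
[[-2.39814171e-04 -9.60446914e-01 -2.78463047e-01  7.68598074e-02]
 [ 9.99999949e-01 -1.72180745e-04 -2.67337781e-04  1.45400093e-03]
 [ 2.08817772e-04 -2.78463097e-01  9.60446907e-01 -1.40216806e-01]
 [ 0.00000000e+00  0.00000000e+00  0.00000000e+00  1.00000000e+00]]
```

>>> move_arm:
  deltas:
    - {"linear": [-0.7, -0.634, -0.6], "turn": [0, 0, 0], "claw": 0}
    - {"linear": [-0.7, -0.634, -0.6], "turn": [0, 0, 0], "claw": 0}
    - {"linear": [-0.7, -0.634, -0.6], "turn": [0, 0, 0], "claw": 0}
    - {"linear": [-0.7, -0.634, 0], "turn": [0, 0, 0], "claw": 0}
    - {"linear": [-0.7, -0.634, 0], "turn": [0, 0, 0], "claw": 0}
    - {"linear": [-0.7, -0.634, 0], "turn": [0, 0, 0], "claw": 0}
    - {"linear": [-0.7, -0.634, 0], "turn": [0, 0, 0], "claw": 0}
    - {"linear": [-0.7, -0.634, 0], "turn": [0, 0, 0], "claw": 0}
    - {"linear": [-0.7, -0.634, 0], "turn": [0, 0, 0], "claw": 0}
    - {"linear": [-0.7, -0.634, 0], "turn": [0, 0, 0], "claw": 0}
    - {"linear": [-0.7, -0.634, 0], "turn": [0, 0, 0], "claw": 0}
    - {"linear": [-0.7, -0.634, 0], "turn": [0, 0, 0], "claw": 0}
    - {"linear": [-0.7, -0.634, 0], "turn": [0, 0, 0], "claw": 0}
    - {"linear": [-0.7, -0.634, 0], "turn": [0, 0, 0], "claw": 0}
    - {"linear": [-0.7, -0.634, 0], "turn": [0, 0, 0], "claw": 0}
    - {"linear": [-0.7, -0.634, 0], "turn": [0, 0, 0], "claw": 0}
    - {"linear": [-0.7, -0.634, 0], "turn": [0, 0, 0], "claw": 0}
    - {"linear": [-0.7, -0.634, 0], "turn": [0, 0, 0], "claw": 0}
    - {"linear": [-0.7, -0.634, 0], "turn": [0, 0, 0], "claw": 0}
    - {"linear": [-0.7, -0.634, 0], "turn": [0, 0, 0], "claw": 0}

```text
time: 1.87
position: [0.4863, 0.1124, 0.2986]
tool_rot: [0.533, 3.096, 0.001]
ft_force: [-0.4, 0.7, 0.5]
grip_width: 0.995
```

>>> move_arm:
  deltas:
    - {"linear": [-0.71, -0.643, 0], "turn": [0, 0, 0], "claw": 1}
    - {"linear": [-0.71, -0.643, 0], "turn": [0, 0, 0], "claw": 1}
    - {"linear": [-0.71, -0.643, 0], "turn": [0, 0, 0], "claw": 1}
    - {"linear": [-0.71, -0.643, 0], "turn": [0, 0, 0], "claw": 1}
    - {"linear": [-0.71, -0.643, 0], "turn": [0, 0, 0], "claw": 1}
    - {"linear": [-0.71, -0.643, 0], "turn": [0, 0, 0], "claw": 1}
    - {"linear": [-0.71, -0.643, 0], "turn": [0, 0, 0], "claw": 1}
    - {"linear": [-0.71, -0.643, 0], "turn": [0, 0, 0], "claw": 1}
    - {"linear": [-0.71, -0.643, 0], "turn": [0, 0, 0], "claw": 1}
    - {"linear": [0, 0, 0], "turn": [0, 0, 1], "claw": 1}
    - {"linear": [0, 0, 0], "turn": [0, 0, 1], "claw": 1}
    - {"linear": [0, 0, 0], "turn": [0, 0, 1], "claw": 1}
    - {"linear": [0, 0, 0], "turn": [0, 0, 1], "claw": 1}
    - {"linear": [0, 0, 0], "turn": [0, 0, 1], "claw": 1}
    - {"linear": [0, 0, 0], "turn": [0, 0, 1], "claw": 1}
    - {"linear": [0, 0, 0], "turn": [0, 0, 1], "claw": 1}
    - {"linear": [0, 0, 0], "turn": [0, 0, 1], "claw": 1}
    - {"linear": [0, 0, 0], "turn": [0, 0, 1], "claw": 1}
    - {"linear": [0, 0, 0], "turn": [0, 0, 1], "claw": 1}
    - {"linear": [0, 0, 0], "turn": [0, 0, 1], "claw": 1}

```text
time: 3.53
position: [0.6085, -0.1139, 0.2984]
tool_rot: [-1.658, -2.668, 0.0]
ft_force: [-0.3, 0.3, -0.0]
grip_width: 0.006
```

>>> move_arm:
  deltas:
    - {"linear": [0, 0, 0], "turn": [0, 0, 1], "claw": 1}
    - {"linear": [0, 0, 0], "turn": [0, 0, 1], "claw": 1}
    - {"linear": [0, 0, 0], "turn": [0, 0, 1], "claw": 1}
    - {"linear": [0, 0, 0.8], "turn": [0, 0, 0.15], "claw": 1}
    - {"linear": [0, 0, 0.8], "turn": [0, 0, 0], "claw": 1}
    - {"linear": [0, 0, 0], "turn": [0, 0, 0], "claw": 1}
    - {"linear": [0, 0, 0], "turn": [0, 0, 0], "claw": 1}

```text
time: 4.12
position: [0.6079, -0.1135, 0.2496]
tool_rot: [-1.935, -2.472, 0.002]
ft_force: [-0.2, -0.6, 0.0]
grip_width: 0.004
```

```bash
python3 - <<'E'
from bench import ctrl,cams
from h import *
import cv2
s=ctrl.get_state();print(s["time"],s["position"],s["joint_positions"].round(2),s["ft_force"].round(2),s["torque"].round(3),s["grip_width"])
M=R.from_rotvec(s["tool_rot"]).as_matrix();print(M.round(3))
d=cams.get_image("wrist");cv2.imwrite("pics/w1.png",d["image"][:,:,::-1])
T=np.eye(4);T[:3,:3]=M;T[:3,3]=s["position"];T=T@d["tool_from_camera"]
np.savez("w1.npz",T=T,K=d["K"])
def proj(p):
    c=np.linalg.inv(T)@np.r_[p,1];q=d["K"]@c[:3];return q[:2]/q[2]
print("button",proj([.6085,-.1152,.169]),"bar",proj([.6276,-.1945,.159]))
E
```

```text
4.1167 [ 0.60787311 -0.11350028  0.24959446] [-0.47  0.31  0.76  1.55 -0.21  1.37  0.55] [-0.21 -0.65  0.03] [-0.098 -0.001  0.001] 0.003934409387012607
[[-0.24   0.971 -0.003]
 [ 0.971  0.24   0.   ]
 [ 0.001 -0.003 -1.   ]]
button [282.28459851 225.12778578] bar [281.70478991 318.43151286]
```

View pics/w1.png

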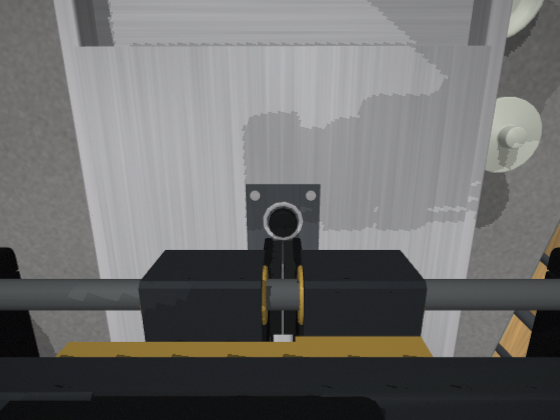

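Wrist view: the button is at (282,221), about 3 mm further towards well +y than the top camera gave. I'll split the difference and descend.

>>> move_arm:
  deltas:
    - {"linear": [0.05, 0, 0.6], "turn": [0, 0, 0], "claw": 1}
    - {"linear": [0, 0, 0.6], "turn": [0, 0, 0], "claw": 1}
    - {"linear": [0, 0, 0.5], "turn": [0, 0, 0], "claw": 1}
    - {"linear": [0, 0, 0.1], "turn": [0, 0, 0], "claw": 1}
    - {"linear": [0, 0, 0], "turn": [0, 0, 0], "claw": 1}
    - {"linear": [0, 0, 0], "turn": [0, 0, 0], "claw": 1}

```text
time: 4.67
position: [0.6092, -0.1128, 0.1983]
tool_rot: [1.936, 2.472, 0.002]
ft_force: [-0.2, -0.2, -0.2]
grip_width: 0.006
```

>>> move_arm:
  deltas:
    - {"linear": [0, 0, 0.05], "turn": [0, 0, 0], "claw": 1}
    - {"linear": [0, 0, 0.05], "turn": [0, 0, 0], "claw": 1}
    - {"linear": [0, 0, 0.05], "turn": [0, 0, 0], "claw": 1}
    - {"linear": [0, 0, 0], "turn": [0, 0, 0], "claw": 1}

```text
time: 5.0
position: [0.6083, -0.1126, 0.1922]
tool_rot: [1.937, 2.473, 0.0]
ft_force: [-0.7, 0.6, -0.1]
grip_width: 0.004
```

>>> move_arm:
  deltas:
    - {"linear": [0, 0, 0.05], "turn": [0, 0, 0], "claw": 1}
    - {"linear": [0, 0, 0.05], "turn": [0, 0, 0], "claw": 1}
    - {"linear": [0, 0, 0], "turn": [0, 0, 0], "claw": 1}

```text
time: 5.25
position: [0.6085, -0.1125, 0.1899]
tool_rot: [1.937, 2.473, 0.001]
ft_force: [-2.8, 0.7, 4.3]
grip_width: 0.01
```

>>> move_arm:
  deltas:
    - {"linear": [0, 0, 0.04], "turn": [0, 0, 0], "claw": 1}
    - {"linear": [0, 0, 0], "turn": [0, 0, 0], "claw": 1}

```text
time: 5.42
position: [0.6085, -0.1126, 0.1887]
tool_rot: [1.937, 2.473, 0.001]
ft_force: [-1.8, 0.4, 5.1]
grip_width: 0.005
```

>>> move_arm:
  deltas:
    - {"linear": [0, 0, 0.04], "turn": [0, 0, 0], "claw": 1}
    - {"linear": [0, 0, 0], "turn": [0, 0, 0], "claw": 1}

```text
time: 5.58
position: [0.6085, -0.1125, 0.1873]
tool_rot: [1.937, 2.473, 0.001]
ft_force: [-0.3, -0.1, 3.3]
grip_width: 0.004
```

>>> move_arm:
  deltas:
    - {"linear": [0, 0, 0.04], "turn": [0, 0, 0], "claw": 1}
    - {"linear": [0, 0, 0], "turn": [0, 0, 0], "claw": 1}

```text
time: 5.75
position: [0.6085, -0.1125, 0.1859]
tool_rot: [1.937, 2.473, 0.001]
ft_force: [-2.6, -0.1, 5.4]
grip_width: 0.005
```

>>> move_arm:
  deltas:
    - {"linear": [0, 0, 0.04], "turn": [0, 0, 0], "claw": 1}
    - {"linear": [0, 0, 0], "turn": [0, 0, 0], "claw": 1}

```text
time: 5.92
position: [0.6085, -0.1126, 0.1848]
tool_rot: [1.937, 2.473, 0.001]
ft_force: [-1.9, 0.4, 6.0]
grip_width: 0.004
```

```bash
python3 - <<'E'
from bench import ctrl,cams
import cv2
s=ctrl.get_state();print(s["position"],s["ft_force"])
d=cams.get_image("scene")["image"][150:225,160:285,::-1];cv2.imwrite("pics/s2.png",cv2.resize(d,None,fx=5,fy=5,interpolation=2))
E
```

```text
[ 0.60850862 -0.11255278  0.18481571] [-1.94135179  0.38759662  6.02298891]
```

View pics/s2.png

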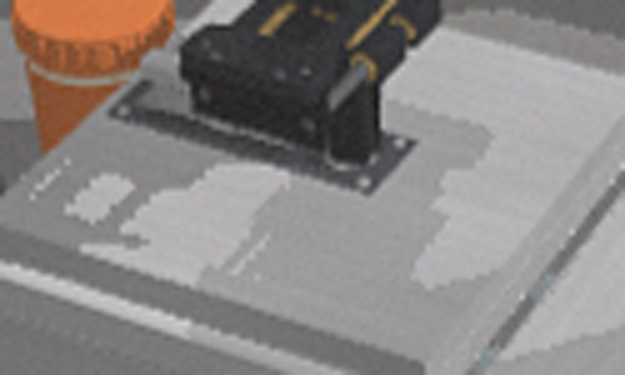

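>>> move_arm:
  deltas:
    - {"linear": [0, 0, -0.5], "turn": [0, 0, 0], "claw": 1}
    - {"linear": [0, 0, -0.8], "turn": [0, 0, 0], "claw": 0.5}
    - {"linear": [0, 0, -0.8], "turn": [0, 0, 0], "claw": 0.5}
    - {"linear": [-0.9, 0, 0], "turn": [0, 0, 0], "claw": 0.5}
    - {"linear": [-0.9, 0, 0], "turn": [0, 0, 0], "claw": 0.5}
    - {"linear": [-0.9, 0, 0], "turn": [0, 0, 0], "claw": 0.5}
    - {"linear": [-0.8, 0, 0], "turn": [0, 0, 0], "claw": 0.5}
    - {"linear": [0, 0, 0], "turn": [0, 0, 0], "claw": 0.5}
    - {"linear": [0, 0, 0], "turn": [0, 0, 0], "claw": 0.5}

```text
time: 6.72
position: [0.6328, -0.2165, 0.2463]
tool_rot: [-1.941, -2.47, 0.002]
ft_force: [0.3, 0.3, 0.4]
grip_width: 0.468
```

```bash
python3 - <<'E'
from bench import ctrl,cams
from h import *
import cv2
s=ctrl.get_state();print(s["time"],s["position"],s["joint_positions"].round(2),s["ft_force"].round(2),s["torque"].round(3),s["grip_width"])
M=R.from_rotvec(s["tool_rot"]).as_matrix();print(M.round(3))
d=cams.get_image("wrist");cv2.imwrite("pics/w2.png",d["image"][:,:,::-1])
T=np.eye(4);T[:3,:3]=M;T[:3,3]=s["position"];T=T@d["tool_from_camera"]
np.savez("w2.npz",T=T,K=d["K"])
def proj(p):
    c=np.linalg.inv(T)@np.r_[p,1];q=d["K"]@c[:3];return q[:2]/q[2]
print("button",proj([.6085,-.1130,.169]),"bar down/up",proj([.6276,-.1935,.159]),proj([.6276,-.1935,.189]))
E
```

```text
6.7167 [ 0.63278995 -0.21647331  0.24629508] [-0.27  0.44  0.78  1.42 -0.3   1.41  0.74] [0.3  0.33 0.37] [-0.099  0.005 -0.017] 0.4680776694245833
[[-0.236  0.972 -0.001]
 [ 0.972  0.236 -0.001]
 [-0.001 -0.002 -1.   ]]
button [283.19902238  55.30390887] bar down/up [282.44012212 187.05480568] [282.37679937 198.60252166]
```

View pics/w2.png

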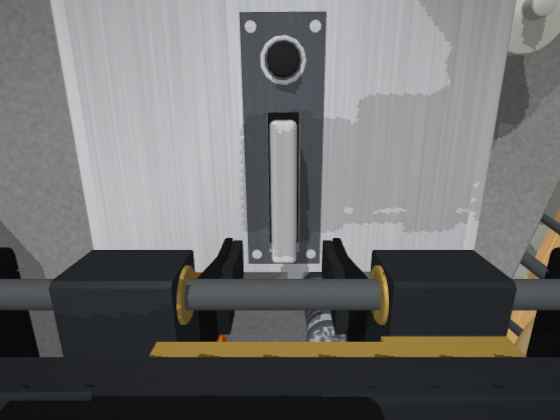

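The handle has popped out: the bar runs from (284,121) to (284,263) and the button is at (282,58).

```bash
python3 - <<'E'
from h import *
f=np.load("w2.npz");T=f["T"];d={"K":f["K"]}
a=pix(d,283.7,121,.187,T);c=pix(d,284.2,263,.187,T);b=pix(d,282.5,59,.169,T)
print(a,c,np.linalg.norm(a-c),(a+c)/2,b,np.linalg.norm(b-(a+c)/2))
e=a-c;print(np.degrees(np.arctan2(e[1],e[0])))
p=(a+c)/2
M=np.array([[-.236,.972],[.972,.236]]);print("tool xy offset",M.T@(p[:2]-[.6328,-.2165]))
E
```

```text
[ 0.61756255 -0.14901799  0.187     ] [ 0.63908434 -0.2357531   0.187     ] 0.08936535374958585 [ 0.62832345 -0.19238554  0.187     ] [ 0.60857721 -0.11507345  0.169     ] 0.08179897893635407
103.9354882877563
tool xy offset [0.02449572 0.0013398 ]
```

>>> move_arm:
  deltas:
    - {"linear": [0.8, 0.03, 0], "turn": [0, 0, -0.07], "claw": 0.5}
    - {"linear": [0, 0, 0.7], "turn": [0, 0, 0], "claw": 0.5}
    - {"linear": [0, 0, 0.7], "turn": [0, 0, 0], "claw": 0.5}
    - {"linear": [0, 0, 0.5], "turn": [0, 0, 0], "claw": 0.5}
    - {"linear": [0, 0, 0], "turn": [0, 0, 0], "claw": 0.5}
    - {"linear": [0, 0, 0], "turn": [0, 0, 0], "claw": 0.5}

```text
time: 7.27
position: [0.6284, -0.1889, 0.1896]
tool_rot: [-1.927, -2.479, 0.0]
ft_force: [0.0, 0.7, 0.6]
grip_width: 0.498
```

>>> move_arm:
  deltas:
    - {"linear": [0, 0, 0], "turn": [0, 0, 0], "claw": 1}
    - {"linear": [0, 0, 0], "turn": [0, 0, 0], "claw": 1}
    - {"linear": [0, 0, 0], "turn": [0, 0, 0], "claw": 1}
    - {"linear": [0, 0, 0], "turn": [0, 0, 0], "claw": 1}
    - {"linear": [0, 0, 0], "turn": [0, 0, 0], "claw": 1}
    - {"linear": [0, 0, 0], "turn": [0, 0, 0], "claw": 1}
  grip_force: 10

```text
time: 7.77
position: [0.6274, -0.1915, 0.1907]
tool_rot: [-1.931, -2.476, 0.002]
ft_force: [-4.8, 0.6, 4.3]
grip_width: 0.182
```

```bash
cat > st.py <<'E'
from bench import ctrl
from h import *
s=ctrl.get_state();M=R.from_rotvec(s["tool_rot"]).as_matrix()
print("t",s["time"],"pos",s["position"].round(4),"yaw",np.degrees(np.arctan2(M[1,0],M[0,0])).round(2),"F",s["ft_force"].round(2),"T",s["torque"].round(3),"w",s["grip_width"]*87,"tau7",s["joint_torque"][6].round(3),"q",s["joint_positions"].round(2))
E
python3 st.py
```

```text
t 7.7667 pos [ 0.6274 -0.1915  0.1907] yaw 104.11 F [-4.83  0.63  4.33] T [ 0.027  1.052 -0.004] w 15.870894752608043 tau7 0.027 q [-0.31  0.44  0.76  1.53 -0.31  1.3   0.73]
```

>>> move_arm:
  deltas:
    - {"linear": [0, -0.03, 0], "turn": [0, 0, 0], "claw": 1}
    - {"linear": [0, 0, 0], "turn": [0, 0, 0], "claw": 1}
    - {"linear": [0, 0, 0], "turn": [0, 0, 0], "claw": 1}
  grip_force: 60

```text
time: 8.02
position: [0.6274, -0.1915, 0.1906]
tool_rot: [-1.931, -2.478, 0.0]
ft_force: [-3.2, 0.4, 4.0]
grip_width: 0.179
```

```bash
python3 st.py
```

```text
t 8.0167 pos [ 0.6274 -0.1915  0.1906] yaw 104.13 F [-3.22  0.37  4.04] T [-0.08   0.855 -0.04 ] w 15.553445866573291 tau7 0.03 q [-0.32  0.44  0.76  1.53 -0.31  1.3   0.73]
```

>>> move_arm:
  deltas:
    - {"linear": [0, 0, 0], "turn": [0, 0, 0.5], "claw": 1}
    - {"linear": [0, 0, 0], "turn": [0, 0, 0.5], "claw": 1}
    - {"linear": [0, 0, 0], "turn": [0, 0, 0.5], "claw": 1}
    - {"linear": [0, 0, 0], "turn": [0, 0, 0.5], "claw": 1}
    - {"linear": [0, 0, 0], "turn": [0, 0, 0.5], "claw": 1}
    - {"linear": [0, 0, 0], "turn": [0, 0, 0], "claw": 1}
    - {"linear": [0, 0, 0], "turn": [0, 0, 0], "claw": 1}

```text
time: 8.6
position: [0.6278, -0.1914, 0.1905]
tool_rot: [2.138, 2.301, -0.0]
ft_force: [-2.9, -0.9, 3.2]
grip_width: 0.175
```

```bash
python3 st.py
```

```text
t 8.6 pos [ 0.6278 -0.1914  0.1905] yaw 94.21 F [-2.89 -0.86  3.17] T [-0.193  0.769  0.131] w 15.25681617658792 tau7 -0.186 q [-0.34  0.45  0.79  1.53 -0.33  1.3   0.57]
```

>>> move_arm:
  deltas:
    - {"linear": [0, -0.03, 0], "turn": [0, 0, 0.5], "claw": 1}
    - {"linear": [0, 0, 0], "turn": [0, 0, 0.5], "claw": 1}
    - {"linear": [0, 0, 0], "turn": [0, 0, 0.5], "claw": 1}
    - {"linear": [0, 0, 0], "turn": [0, 0, 0.5], "claw": 1}
    - {"linear": [0, 0, 0], "turn": [0, 0, 0.5], "claw": 1}
    - {"linear": [0, 0, 0], "turn": [0, 0, 0.5], "claw": 1}
    - {"linear": [0, 0, 0], "turn": [0, 0, 0.5], "claw": 1}
    - {"linear": [0, 0, 0], "turn": [0, 0, 0.5], "claw": 1}
    - {"linear": [0, 0, 0], "turn": [0, 0, 0.5], "claw": 1}
    - {"linear": [0, 0, 0], "turn": [0, 0, 0.5], "claw": 1}
    - {"linear": [0, 0, 0], "turn": [0, 0, 0], "claw": 1}
    - {"linear": [0, 0, 0], "turn": [0, 0, 0], "claw": 1}

```text
time: 9.6
position: [0.6285, -0.1915, 0.1909]
tool_rot: [2.501, 1.895, 0.003]
ft_force: [3.7, -1.8, 3.7]
grip_width: 0.175
```

```bash
python3 st.py
```

```text
t 9.6 pos [ 0.6285 -0.1915  0.1909] yaw 74.29 F [ 3.73 -1.84  3.7 ] T [-0.456 -0.574  0.315] w 15.240756360933903 tau7 -0.366 q [-0.38  0.47  0.86  1.53 -0.36  1.3   0.25]
```

>>> move_arm:
  deltas:
    - {"linear": [0, 0, 0], "turn": [0, 0, 0.25], "claw": 1}
    - {"linear": [0, 0, 0], "turn": [0, 0, 0.25], "claw": 1}
    - {"linear": [0, 0, 0], "turn": [0, 0, 0], "claw": 1}
    - {"linear": [0, 0, 0], "turn": [0, 0, 0], "claw": 1}

```text
time: 9.93
position: [0.6284, -0.1912, 0.1909]
tool_rot: [2.536, 1.849, 0.004]
ft_force: [5.2, -1.2, 2.4]
grip_width: 0.177
```

```bash
python3 st.py
```

```text
t 9.9333 pos [ 0.6284 -0.1912  0.1909] yaw 72.21 F [ 5.2  -1.25  2.37] T [-0.427 -0.841  0.349] w 15.439558646392857 tau7 -0.352 q [-0.39  0.47  0.87  1.53 -0.37  1.31  0.21]
```

```bash
cat > av.py <<'E'
from bench import ctrl,cams
from h import *
L=[]
for i in range(4):
    s=ctrl.get_state();M=R.from_rotvec(s["tool_rot"]).as_matrix()
    L.append(np.r_[np.degrees(np.arctan2(M[1,0],M[0,0])),s["torque"][2],s["joint_torque"][6],s["ft_force"],s["position"]])
    if i<3: cams.get_image("wrist")
m=np.mean(L,0);th=np.radians(104.1-m[0])
print("t",s["time"],"deg",round(104.1-m[0],2),"Tz",m[1].round(3),"exp",round(.05+.5*th,3),"excess",round(m[1]-.05-.5*th,3),"t7 excess",round(-m[2]-.05-.5*th,3),"F",m[3:6].round(1),"pos",m[6:].round(4),"std",np.std(L,0)[1:3].round(3))
E
python3 av.py
```

```text
t 10.0833 deg 31.89 Tz 0.336 exp 0.328 excess 0.008 t7 excess 0.012 F [ 4.8 -1.8  2.6] pos [ 0.6285 -0.1912  0.1909] std [0.033 0.007]
```

>>> move_arm:
  deltas:
    - {"linear": [0, 0.02, 0], "turn": [0, 0, 0.45], "claw": 1}
    - {"linear": [0, 0, 0], "turn": [0, 0, 0], "claw": 1}

```text
time: 10.25
position: [0.6286, -0.1912, 0.1908]
tool_rot: [2.566, 1.809, 0.003]
ft_force: [3.8, -1.4, 4.2]
grip_width: 0.179
```

```bash
python3 av.py
```

```text
t 10.4 deg 33.68 Tz 0.357 exp 0.344 excess 0.013 t7 excess 0.1 F [ 4.7 -1.   4.1] pos [ 0.6285 -0.1912  0.1908] std [0.026 0.099]
```

>>> move_arm:
  deltas:
    - {"linear": [0, 0.02, 0], "turn": [0, 0, 0.45], "claw": 1}
    - {"linear": [0, 0, 0], "turn": [0, 0, 0], "claw": 1}
    - {"linear": [0, 0, 0], "turn": [0, 0, 0], "claw": 1}

```text
time: 10.65
position: [0.6286, -0.1913, 0.1905]
tool_rot: [2.594, 1.771, 0.002]
ft_force: [4.9, -0.7, 4.3]
grip_width: 0.178
```

```bash
python3 av.py
```

```text
t 10.8 deg 35.46 Tz 0.365 exp 0.359 excess 0.006 t7 excess 0.012 F [ 5.1 -0.7  3.8] pos [ 0.6286 -0.1913  0.1905] std [0.022 0.022]
```

>>> move_arm:
  deltas:
    - {"linear": [0, 0.02, 0], "turn": [0, 0, 0.5], "claw": 1}
    - {"linear": [0, 0, 0], "turn": [0, 0, 0], "claw": 1}
    - {"linear": [0, 0, 0], "turn": [0, 0, 0], "claw": 1}

```text
time: 11.05
position: [0.6287, -0.1913, 0.1902]
tool_rot: [-2.625, -1.726, -0.001]
ft_force: [3.5, 0.5, 4.5]
grip_width: 0.178
```

```bash
python3 av.py
```

```text
t 11.2 deg 37.46 Tz 0.404 exp 0.377 excess 0.027 t7 excess 0.012 F [4.5 0.4 4.2] pos [ 0.6287 -0.1913  0.1902] std [0.026 0.023]
```

>>> move_arm:
  deltas:
    - {"linear": [0, 0.02, 0], "turn": [0, 0, 0.45], "claw": 1}
    - {"linear": [0, 0, 0], "turn": [0, 0, 0], "claw": 1}
    - {"linear": [0, 0, 0], "turn": [0, 0, 0], "claw": 1}

```text
time: 11.45
position: [0.6288, -0.1914, 0.19]
tool_rot: [-2.651, -1.684, 0.0]
ft_force: [3.4, 2.1, 5.4]
grip_width: 0.18
```

```bash
python3 av.py
```

```text
t 11.6 deg 39.27 Tz 0.395 exp 0.393 excess 0.002 t7 excess 0.006 F [2.8 2.1 4.3] pos [ 0.6288 -0.1914  0.19  ] std [0.048 0.021]
```

>>> move_arm:
  deltas:
    - {"linear": [0, 0, 0], "turn": [0, 0, 0.5], "claw": 1}
    - {"linear": [0, 0, 0], "turn": [0, 0, 0], "claw": 1}
    - {"linear": [0, 0, 0], "turn": [0, 0, 0], "claw": 1}

```text
time: 11.85
position: [0.6289, -0.1914, 0.1901]
tool_rot: [-2.68, -1.637, 0.0]
ft_force: [1.9, 3.5, 3.5]
grip_width: 0.175
```

```bash
python3 av.py
```

```text
t 12.0 deg 41.27 Tz 0.363 exp 0.41 excess -0.048 t7 excess 0.005 F [1.7 3.2 4.4] pos [ 0.6289 -0.1914  0.1901] std [0.022 0.024]
```

>>> move_arm:
  deltas:
    - {"linear": [0, 0, 0], "turn": [0, 0, 0.5], "claw": 1}
    - {"linear": [0, 0, 0], "turn": [0, 0, 0], "claw": 1}
    - {"linear": [0, 0, 0], "turn": [0, 0, 0], "claw": 1}

```text
time: 12.25
position: [0.629, -0.1917, 0.1902]
tool_rot: [-2.709, -1.59, -0.0]
ft_force: [2.6, 4.3, 3.8]
grip_width: 0.178
```

```bash
python3 av.py
```

```text
t 12.4 deg 43.28 Tz 0.411 exp 0.428 excess -0.016 t7 excess 0.004 F [2.  3.5 3.9] pos [ 0.629  -0.1918  0.1902] std [0.02  0.024]
```

>>> move_arm:
  deltas:
    - {"linear": [0.02, 0, 0], "turn": [0, 0, 0.5], "claw": 1}
    - {"linear": [0, 0, 0], "turn": [0, 0, 0], "claw": 1}
    - {"linear": [0, 0, 0], "turn": [0, 0, 0], "claw": 1}

```text
time: 12.65
position: [0.6291, -0.1919, 0.1902]
tool_rot: [2.737, 1.542, -0.001]
ft_force: [1.6, 2.5, 5.1]
grip_width: 0.173
```

```bash
python3 av.py
```

```text
t 12.8 deg 45.31 Tz 0.427 exp 0.445 excess -0.018 t7 excess 0.004 F [0.9 2.6 4.5] pos [ 0.6291 -0.1918  0.1902] std [0.026 0.024]
```

>>> move_arm:
  deltas:
    - {"linear": [0, 0, 0], "turn": [0, 0, 0.5], "claw": 1}
    - {"linear": [0, 0, 0], "turn": [0, 0, 0], "claw": 1}
    - {"linear": [0, 0, 0], "turn": [0, 0, 0], "claw": 1}

```text
time: 13.05
position: [0.6292, -0.1919, 0.1902]
tool_rot: [2.763, 1.494, -0.001]
ft_force: [0.2, 2.3, 3.8]
grip_width: 0.177
```

```bash
python3 av.py
```

```text
t 13.2 deg 47.31 Tz 0.449 exp 0.463 excess -0.014 t7 excess 0.003 F [1.2 1.7 4.3] pos [ 0.6292 -0.1919  0.1903] std [0.018 0.024]
```

>>> move_arm:
  deltas:
    - {"linear": [0, 0, 0], "turn": [0, 0, 0.5], "claw": 1}
    - {"linear": [0, 0, 0], "turn": [0, 0, 0], "claw": 1}
    - {"linear": [0, 0, 0], "turn": [0, 0, 0], "claw": 1}

```text
time: 13.45
position: [0.6293, -0.1919, 0.1903]
tool_rot: [2.789, 1.446, -0.0]
ft_force: [1.3, 1.0, 4.2]
grip_width: 0.177
```

```bash
python3 av.py
```

```text
t 13.6 deg 49.31 Tz 0.496 exp 0.48 excess 0.015 t7 excess 0.004 F [1.4 1.2 4.5] pos [ 0.6293 -0.1919  0.1903] std [0.024 0.023]
```

>>> move_arm:
  deltas:
    - {"linear": [0, 0, 0], "turn": [0, 0, 0.5], "claw": 1}
    - {"linear": [0, 0, 0], "turn": [0, 0, 0], "claw": 1}
    - {"linear": [0, 0, 0], "turn": [0, 0, 0], "claw": 1}

```text
time: 13.85
position: [0.6293, -0.1919, 0.1903]
tool_rot: [2.813, 1.397, -0.0]
ft_force: [1.8, 0.2, 4.6]
grip_width: 0.177
```

```bash
python3 av.py
```

```text
t 14.0 deg 51.31 Tz 0.49 exp 0.498 excess -0.008 t7 excess 0.005 F [1.3 0.  4.3] pos [ 0.6293 -0.1919  0.1903] std [0.01  0.023]
```

>>> move_arm:
  deltas:
    - {"linear": [0, 0, 0], "turn": [0, 0, 0.5], "claw": 1}
    - {"linear": [0, 0, 0], "turn": [0, 0, 0], "claw": 1}
    - {"linear": [0, 0, 0], "turn": [0, 0, 0], "claw": 1}

```text
time: 14.25
position: [0.6294, -0.192, 0.1904]
tool_rot: [2.837, 1.347, -0.0]
ft_force: [1.7, -0.6, 5.0]
grip_width: 0.179
```

```bash
python3 av.py
```

```text
t 14.4 deg 53.31 Tz 0.521 exp 0.515 excess 0.005 t7 excess 0.007 F [ 1.7 -0.5  4.4] pos [ 0.6294 -0.192   0.1904] std [0.018 0.023]
```

>>> move_arm:
  deltas:
    - {"linear": [0, 0, 0], "turn": [0, 0, 0.5], "claw": 1}
    - {"linear": [0, 0, 0], "turn": [0, 0, 0], "claw": 1}
    - {"linear": [0, 0, 0], "turn": [0, 0, 0], "claw": 1}

```text
time: 14.65
position: [0.6295, -0.192, 0.1904]
tool_rot: [2.86, 1.298, 0.0]
ft_force: [3.0, -1.1, 3.6]
grip_width: 0.176
```

```bash
python3 av.py
```

```text
t 14.8 deg 55.31 Tz 0.516 exp 0.533 excess -0.017 t7 excess 0.009 F [ 2.7 -1.6  4.2] pos [ 0.6294 -0.192   0.1904] std [0.017 0.023]
```

>>> move_arm:
  deltas:
    - {"linear": [0, 0.01, 0], "turn": [0, 0, 0.5], "claw": 1}
    - {"linear": [0, 0, 0], "turn": [0, 0, 0], "claw": 1}
    - {"linear": [0, 0, 0], "turn": [0, 0, 0], "claw": 1}

```text
time: 15.05
position: [0.6295, -0.1921, 0.1903]
tool_rot: [2.883, 1.248, -0.0]
ft_force: [1.4, -1.5, 3.8]
grip_width: 0.182
```

```bash
python3 av.py
```

```text
t 15.2 deg 57.31 Tz 0.526 exp 0.55 excess -0.024 t7 excess 0.008 F [ 2.1 -2.   4.2] pos [ 0.6295 -0.1921  0.1903] std [0.025 0.023]
```

>>> move_arm:
  deltas:
    - {"linear": [0, 0.01, 0], "turn": [0, 0, 0.5], "claw": 1}
    - {"linear": [0, 0, 0], "turn": [0, 0, 0], "claw": 1}
    - {"linear": [0, 0, 0], "turn": [0, 0, 0], "claw": 1}

```text
time: 15.45
position: [0.6296, -0.1921, 0.1902]
tool_rot: [2.904, 1.197, -0.001]
ft_force: [1.5, -1.7, 3.4]
grip_width: 0.174
```

```bash
python3 av.py
```

```text
t 15.6 deg 59.3 Tz 0.577 exp 0.568 excess 0.01 t7 excess 0.007 F [ 1.2 -2.   4.4] pos [ 0.6296 -0.1921  0.1902] std [0.016 0.023]
```

>>> move_arm:
  deltas:
    - {"linear": [0, 0, 0], "turn": [0, 0, 0.5], "claw": 1}
    - {"linear": [0, 0, 0], "turn": [0, 0, 0], "claw": 1}
    - {"linear": [0, 0, 0], "turn": [0, 0, 0], "claw": 1}

```text
time: 15.85
position: [0.6296, -0.1922, 0.1902]
tool_rot: [2.925, 1.146, -0.0]
ft_force: [1.0, -2.2, 3.1]
grip_width: 0.174
```

```bash
python3 av.py
```

```text
t 16.0 deg 61.3 Tz 0.605 exp 0.585 excess 0.02 t7 excess 0.007 F [ 0.7 -2.5  4. ] pos [ 0.6296 -0.1922  0.1902] std [0.05  0.023]
```

>>> move_arm:
  deltas:
    - {"linear": [0, 0, 0], "turn": [0, 0, 0.5], "claw": 1}
    - {"linear": [0, 0, 0], "turn": [0, 0, 0], "claw": 1}
    - {"linear": [0, 0, 0], "turn": [0, 0, 0], "claw": 1}

```text
time: 16.25
position: [0.6297, -0.1922, 0.1903]
tool_rot: [2.944, 1.095, -0.0]
ft_force: [1.1, -2.4, 4.6]
grip_width: 0.18
```

```bash
python3 av.py
```

```text
t 16.4 deg 63.3 Tz 0.607 exp 0.602 excess 0.004 t7 excess 0.007 F [ 1.2 -2.9  4. ] pos [ 0.6297 -0.1922  0.1903] std [0.021 0.023]
```

>>> move_arm:
  deltas:
    - {"linear": [-0.01, 0, 0], "turn": [0, 0, 0.5], "claw": 1}
    - {"linear": [0, 0, 0], "turn": [0, 0, 0], "claw": 1}
    - {"linear": [0, 0, 0], "turn": [0, 0, 0], "claw": 1}

```text
time: 16.65
position: [0.6297, -0.1921, 0.1903]
tool_rot: [2.963, 1.044, 0.0]
ft_force: [1.1, -2.9, 3.4]
grip_width: 0.18
```

```bash
python3 av.py
```

```text
t 16.8 deg 65.29 Tz 0.614 exp 0.62 excess -0.005 t7 excess 0.008 F [ 1.3 -2.7  3.8] pos [ 0.6297 -0.1921  0.1903] std [0.006 0.023]
```

>>> move_arm:
  deltas:
    - {"linear": [0, 0, 0], "turn": [0, 0, 0.5], "claw": 1}
    - {"linear": [0, 0, 0], "turn": [0, 0, 0], "claw": 1}
    - {"linear": [0, 0, 0], "turn": [0, 0, 0], "claw": 1}

```text
time: 17.05
position: [0.6297, -0.192, 0.1903]
tool_rot: [2.981, 0.992, 0.0]
ft_force: [0.4, -3.2, 3.7]
grip_width: 0.177
```

```bash
python3 av.py
```

```text
t 17.2 deg 67.28 Tz 0.62 exp 0.637 excess -0.018 t7 excess 0.008 F [ 1.6 -2.6  3.7] pos [ 0.6297 -0.192   0.1903] std [0.007 0.023]
```

>>> move_arm:
  deltas:
    - {"linear": [0, 0, 0], "turn": [0, 0, 0.5], "claw": 1}
    - {"linear": [0, 0, 0], "turn": [0, 0, 0], "claw": 1}
    - {"linear": [0, 0, 0], "turn": [0, 0, 0], "claw": 1}

```text
time: 17.45
position: [0.6297, -0.192, 0.1903]
tool_rot: [2.998, 0.94, 0.001]
ft_force: [1.9, -2.1, 3.8]
grip_width: 0.177
```

```bash
python3 av.py
```

```text
t 17.6 deg 69.28 Tz 0.676 exp 0.655 excess 0.021 t7 excess 0.008 F [ 1.7 -2.3  4. ] pos [ 0.6297 -0.192   0.1903] std [0.017 0.023]
```

>>> move_arm:
  deltas:
    - {"linear": [0, 0, 0], "turn": [0, 0, 0.5], "claw": 1}
    - {"linear": [0, 0, 0], "turn": [0, 0, 0], "claw": 1}
    - {"linear": [0, 0, 0], "turn": [0, 0, 0], "claw": 1}

```text
time: 17.85
position: [0.6297, -0.1921, 0.1903]
tool_rot: [3.014, 0.888, 0.0]
ft_force: [2.2, -2.1, 4.3]
grip_width: 0.176
```

```bash
python3 av.py
```

```text
t 18.0 deg 71.29 Tz 0.671 exp 0.672 excess -0.001 t7 excess 0.008 F [ 2.4 -2.1  4.2] pos [ 0.6297 -0.1921  0.1903] std [0.035 0.023]
```

>>> move_arm:
  deltas:
    - {"linear": [0, 0, 0], "turn": [0, 0, 0.5], "claw": 1}
    - {"linear": [0, 0, 0], "turn": [0, 0, 0], "claw": 1}
    - {"linear": [0, 0, 0], "turn": [0, 0, 0], "claw": 1}

```text
time: 18.25
position: [0.6298, -0.192, 0.1903]
tool_rot: [3.028, 0.835, 0.001]
ft_force: [2.5, -2.0, 4.4]
grip_width: 0.174
```

```bash
python3 av.py
```

```text
t 18.4 deg 73.28 Tz 0.714 exp 0.69 excess 0.024 t7 excess 0.008 F [ 3.1 -2.6  3.8] pos [ 0.6298 -0.192   0.1903] std [0.012 0.023]
```

>>> move_arm:
  deltas:
    - {"linear": [0, 0.01, 0], "turn": [0, 0, 0.5], "claw": 1}
    - {"linear": [0, 0, 0], "turn": [0, 0, 0], "claw": 1}
    - {"linear": [0, 0, 0], "turn": [0, 0, 0], "claw": 1}

```text
time: 18.65
position: [0.6298, -0.1921, 0.1902]
tool_rot: [-3.042, -0.782, -0.0]
ft_force: [3.7, -2.1, 3.9]
grip_width: 0.175
```

```bash
python3 av.py
```

```text
t 18.8 deg 75.27 Tz 0.705 exp 0.707 excess -0.002 t7 excess 0.005 F [ 3.1 -1.7  4.5] pos [ 0.6298 -0.1921  0.1902] std [0.024 0.023]
```

>>> move_arm:
  deltas:
    - {"linear": [0, 0.01, 0], "turn": [0, 0, 0.5], "claw": 1}
    - {"linear": [0, 0, 0], "turn": [0, 0, 0], "claw": 1}
    - {"linear": [0, 0, 0], "turn": [0, 0, 0], "claw": 1}

```text
time: 19.05
position: [0.6298, -0.1922, 0.1901]
tool_rot: [-3.055, -0.729, 0.0]
ft_force: [2.9, -0.6, 3.9]
grip_width: 0.173
```

```bash
python3 av.py
```

```text
t 19.2 deg 77.27 Tz 0.77 exp 0.724 excess 0.046 t7 excess 0.046 F [ 2.3 -0.1  3.8] pos [ 0.6298 -0.1922  0.1901] std [0.023 0.022]
```

>>> move_arm:
  deltas:
    - {"linear": [0, 0, 0], "turn": [0, 0, 0.2], "claw": 1}
    - {"linear": [0, 0, 0], "turn": [0, 0, 0], "claw": 1}
    - {"linear": [0, 0, 0], "turn": [0, 0, 0], "claw": 1}

```text
time: 19.45
position: [0.6299, -0.1922, 0.1902]
tool_rot: [-3.061, -0.706, 0.0]
ft_force: [1.4, 1.0, 4.3]
grip_width: 0.179
```

```bash
python3 av.py
```

```text
t 19.6 deg 78.12 Tz 0.823 exp 0.732 excess 0.091 t7 excess 0.09 F [2.  0.8 4.3] pos [ 0.6299 -0.1922  0.1902] std [0.036 0.009]
```

Stop met at about 77°, with the moment excess rising on two successive readings. Next is a small test pull.

>>> move_arm:
  deltas:
    - {"linear": [0.014, -0.065, 0], "turn": [0, 0, 0], "claw": 1}
    - {"linear": [0.014, -0.065, 0], "turn": [0, 0, 0], "claw": 1}
    - {"linear": [0.014, -0.065, 0], "turn": [0, 0, 0], "claw": 1}
    - {"linear": [0, 0, 0], "turn": [0, 0, 0], "claw": 1}

```text
time: 19.93
position: [0.6285, -0.1868, 0.1905]
tool_rot: [3.061, 0.706, 0.001]
ft_force: [3.9, -2.2, 4.6]
grip_width: 0.175
```

```bash
python3 av.py
```

```text
t 20.0833 deg 78.14 Tz 0.806 exp 0.732 excess 0.075 t7 excess 0.102 F [ 3.3 -1.6  4.4] pos [ 0.6285 -0.1868  0.1904] std [0.021 0.012]
```

>>> move_arm:
  deltas:
    - {"linear": [0.035, -0.16, 0], "turn": [0, 0, 0], "claw": 1}
    - {"linear": [0.069, -0.326, 0], "turn": [0, 0, 0], "claw": 1}
    - {"linear": [0.069, -0.326, 0], "turn": [0, 0, 0], "claw": 1}
    - {"linear": [0.069, -0.326, 0], "turn": [0, 0, 0], "claw": 1}
    - {"linear": [0.069, -0.326, 0], "turn": [0, 0, 0], "claw": 1}
    - {"linear": [0.069, -0.326, 0], "turn": [0, 0, 0], "claw": 1}
    - {"linear": [0.035, -0.16, 0], "turn": [0, 0, 0], "claw": 1}
    - {"linear": [0, 0, 0], "turn": [0, 0, 0], "claw": 1}

```text
time: 20.75
position: [0.6135, -0.1266, 0.1899]
tool_rot: [-3.058, -0.708, 0.002]
ft_force: [1.2, 3.0, 4.7]
grip_width: 0.176
```

```bash
python3 av.py
```

```text
t 20.9 deg 78.05 Tz 0.805 exp 0.731 excess 0.074 t7 excess 0.113 F [0.9 3.2 4.2] pos [ 0.6136 -0.1268  0.1898] std [0.027 0.037]
```

>>> move_arm:
  deltas:
    - {"linear": [0.035, -0.16, 0], "turn": [0, 0, 0], "claw": 1}
    - {"linear": [0.069, -0.326, 0], "turn": [0, 0, 0], "claw": 1}
    - {"linear": [0.069, -0.326, 0], "turn": [0, 0, 0], "claw": 1}
    - {"linear": [0.069, -0.326, 0], "turn": [0, 0, 0], "claw": 1}
    - {"linear": [0.069, -0.326, 0], "turn": [0, 0, 0], "claw": 1}
    - {"linear": [0.069, -0.326, 0], "turn": [0, 0, 0], "claw": 1}
    - {"linear": [0.069, -0.326, 0], "turn": [0, 0, 0], "claw": 1}
    - {"linear": [0.035, -0.16, 0], "turn": [0, 0, 0], "claw": 1}
    - {"linear": [0.014, -0.065, 0], "turn": [0, 0, 0], "claw": 1}
    - {"linear": [0.014, -0.065, 0], "turn": [0, 0, 0], "claw": 1}
    - {"linear": [0, 0, 0], "turn": [0, 0, 0], "claw": 1}

```text
time: 21.82
position: [0.5964, -0.058, 0.1904]
tool_rot: [3.061, 0.704, 0.001]
ft_force: [4.2, -1.8, 5.4]
grip_width: 0.179
```

```bash
python3 av.py
```

```text
t 21.9667 deg 78.19 Tz 0.819 exp 0.732 excess 0.086 t7 excess 0.109 F [ 3.7 -1.9  4.3] pos [ 0.5964 -0.058   0.1904] std [0.051 0.015]
```

>>> move_arm:
  deltas:
    - {"linear": [0.014, -0.065, 0], "turn": [0, 0, 0], "claw": 1}
    - {"linear": [0.014, -0.065, 0], "turn": [0, 0, 0], "claw": 1}
    - {"linear": [0.01, -0.049, 0], "turn": [0, 0, 0], "claw": 1}
    - {"linear": [0.01, -0.049, 0], "turn": [0, 0, 0], "claw": 1}
    - {"linear": [0, 0, 0], "turn": [0, 0, 0], "claw": 1}

```text
time: 22.38
position: [0.5949, -0.0519, 0.1906]
tool_rot: [3.059, 0.704, 0.001]
ft_force: [4.6, -4.4, 3.9]
grip_width: 0.181
```

```bash
python3 av.py
```

```text
t 22.5333 deg 78.2 Tz 0.856 exp 0.732 excess 0.123 t7 excess 0.111 F [ 4.8 -4.7  4.1] pos [ 0.5949 -0.0519  0.1906] std [0.03 0.01]
```

>>> move_arm:
  deltas:
    - {"linear": [0.01, -0.049, 0], "turn": [0, 0, 0], "claw": 1}
    - {"linear": [0.01, -0.049, 0], "turn": [0, 0, 0], "claw": 1}
    - {"linear": [0, 0, 0], "turn": [0, 0, 0], "claw": 1}

```text
time: 22.78
position: [0.5948, -0.0518, 0.1908]
tool_rot: [3.055, 0.7, 0.004]
ft_force: [7.4, -9.5, 1.5]
grip_width: 0.173
```

```bash
python3 av.py
```

```text
t 22.9333 deg 78.32 Tz 0.845 exp 0.733 excess 0.111 t7 excess 0.128 F [ 7.4 -9.5  1.7] pos [ 0.5949 -0.0518  0.1909] std [0.017 0.011]
```

Fully open: it's on the bumpers at 144.6 mm of travel and the push force is rising with no further motion. I'll turn the handle home under control, keeping a light push on the bumpers, and then release.

>>> move_arm:
  deltas:
    - {"linear": [0.03, 0, 0], "turn": [0, 0, -0.5], "claw": 1}
    - {"linear": [0, 0, 0], "turn": [0, 0, -1], "claw": 1}
    - {"linear": [0, 0, 0], "turn": [0, 0, -1], "claw": 1}
    - {"linear": [0, 0, 0], "turn": [0, 0, -1], "claw": 1}
    - {"linear": [0, 0, 0], "turn": [0, 0, -1], "claw": 1}
    - {"linear": [0, 0, 0], "turn": [0, 0, -1], "claw": 1}
    - {"linear": [0, 0, 0], "turn": [0, 0, -1], "claw": 1}
    - {"linear": [0, 0, 0], "turn": [0, 0, -1], "claw": 1}
    - {"linear": [0, 0, 0], "turn": [0, 0, -1], "claw": 1}
    - {"linear": [0, 0, 0], "turn": [0, 0, -1], "claw": 1}
    - {"linear": [0, 0, 0], "turn": [0, 0, -0.5], "claw": 1}
    - {"linear": [0, 0, 0], "turn": [0, 0, 0], "claw": 1}

```text
time: 23.93
position: [0.5938, -0.0508, 0.1903]
tool_rot: [2.635, 1.705, -0.004]
ft_force: [2.9, -7.2, 5.3]
grip_width: 0.182
```

```bash
python3 av.py
```

```text
t 24.0833 deg 38.35 Tz 0.399 exp 0.385 excess 0.014 t7 excess -0.112 F [ 2.6 -7.2  4.5] pos [ 0.5938 -0.0508  0.1903] std [0.025 0.133]
```

Still seated on the bumpers, with about 7.5 N of push. Turning the rest of the way.

>>> move_arm:
  deltas:
    - {"linear": [0, 0, 0], "turn": [0, 0, -0.6], "claw": 1}
    - {"linear": [0, 0, 0], "turn": [0, 0, -1], "claw": 1}
    - {"linear": [0, 0, 0], "turn": [0, 0, -1], "claw": 1}
    - {"linear": [0, 0, 0], "turn": [0, 0, -1], "claw": 1}
    - {"linear": [0, 0, 0], "turn": [0, 0, -1], "claw": 1}
    - {"linear": [0, 0, 0], "turn": [0, 0, -1], "claw": 1}
    - {"linear": [0, 0, 0], "turn": [0, 0, -1], "claw": 1}
    - {"linear": [0, 0, 0], "turn": [0, 0, -1], "claw": 1}
    - {"linear": [0, 0, 0], "turn": [0, 0, -1], "claw": 1}
    - {"linear": [0, 0, 0], "turn": [0, 0, -0.6], "claw": 1}
    - {"linear": [0, 0, 0], "turn": [0, 0, 0], "claw": 1}

```text
time: 25.0
position: [0.5924, -0.0506, 0.1897]
tool_rot: [-1.964, -2.45, 0.008]
ft_force: [-0.2, -6.0, 4.2]
grip_width: 0.175
```

```bash
python3 av.py
```

```text
t 25.15 deg 1.6 Tz 0.071 exp 0.064 excess 0.007 t7 excess -0.146 F [-0.3 -6.7  3.9] pos [ 0.5924 -0.0506  0.1897] std [0.038 0.157]
```

>>> move_arm:
  deltas:
    - {"linear": [0, 0, 0], "turn": [0, 0, 0], "claw": 0.5}
    - {"linear": [0, 0, 0], "turn": [0, 0, 0], "claw": 0.5}
    - {"linear": [0, 0, 0], "turn": [0, 0, 0], "claw": 0.5}
    - {"linear": [0, 0, 0], "turn": [0, 0, 0], "claw": 0.5}
    - {"linear": [0, 0, -0.3], "turn": [0, 0, 0], "claw": 0.5}
    - {"linear": [0, 0, -0.6], "turn": [0, 0, 0], "claw": 0.5}
    - {"linear": [0, 0, -0.8], "turn": [0, 0, 0], "claw": 0.5}
    - {"linear": [0, 0, -0.8], "turn": [0, 0, 0], "claw": 0.5}
    - {"linear": [0, 0, -0.8], "turn": [0, 0, 0], "claw": 0.5}
    - {"linear": [-0.9, 0, -0.5], "turn": [0, 0, 0], "claw": 0.5}
    - {"linear": [-0.9, 0, 0], "turn": [0, 0, 0], "claw": 0.5}
    - {"linear": [-0.9, 0, 0], "turn": [0, 0, 0], "claw": 0.5}
    - {"linear": [-0.9, 0, 0], "turn": [0, 0, 0], "claw": 0.5}
    - {"linear": [-0.9, 0, 0], "turn": [0, 0, 0], "claw": 0.5}
    - {"linear": [-0.9, 0, 0], "turn": [0, 0, 0], "claw": 0.5}
    - {"linear": [0, 0, 0], "turn": [0, 0, 0], "claw": 0.5}
    - {"linear": [0, 0, 0], "turn": [0, 0, 0], "claw": 0.5}

```text
time: 26.57
position: [0.6298, -0.2071, 0.3045]
tool_rot: [-1.966, -2.451, 0.002]
ft_force: [-0.6, -0.2, -0.0]
grip_width: 0.5
```

```bash
python3 st.py; python3 - <<'E'
from bench import ctrl,cams
import cv2
d=cams.get_image("scene")["image"][:,:,::-1];cv2.imwrite("pics/s3.png",d)
E
```

```text
t 26.5667 pos [ 0.6298 -0.2071  0.3045] yaw 102.54 F [-0.65 -0.17 -0.05] T [-0.025  0.039  0.026] w 43.52707116872411 tau7 0.071 q [-0.35  0.43  0.89  1.35 -0.33  1.52  0.73]
```

View pics/s3.png

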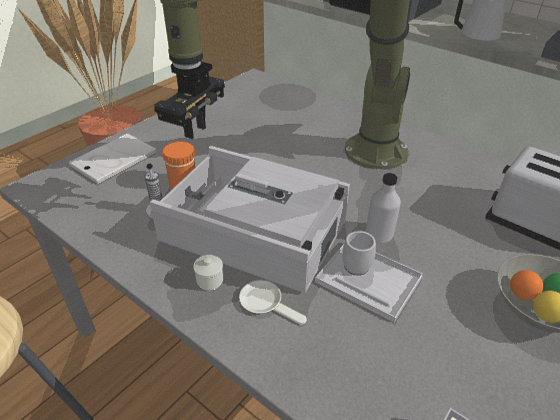

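The scene view shows the lid over the fixed cover with its edge at the bumpers, near (341,190) and (307,246), and the bystanders unmoved. One last check of the lid's position from the wrist camera.

```bash
python3 - <<'E'
from bench import ctrl,cams
from h import *
import cv2
s=ctrl.get_state();d=cams.get_image("wrist");cv2.imwrite("pics/w3.png",d["image"][:,:,::-1])
T=np.eye(4);T[:3,:3]=R.from_rotvec(s["tool_rot"]).as_matrix();T[:3,3]=s["position"];T=T@d["tool_from_camera"]
np.savez("w3.npz",T=T,K=d["K"])
for o in(.135,.14,.145):
  p=np.array([.6285-.24*o,-.1925+.971*o])
  for q,z in((-.045,.187),(.045,.187),(.08,.169)):
    w=np.r_[p+q*np.array([-.24,.971]),z,1];c=d["K"]@(np.linalg.inv(T)@w)[:3];print(o,q,c[:2]/c[2])
E
```

```text
0.135 -0.045 [280.64099073  68.9500338 ]
0.135 0.045 [277.48794145 -82.3734095 ]
0.135 0.08 [ 276.548823   -131.28083529]
0.14 -0.045 [280.48313549  61.37412991]
0.14 0.045 [277.29115897 -91.81753812]
0.14 0.08 [ 276.35285515 -140.7099326 ]
0.145 -0.045 [280.32343389  53.70961427]
0.145 0.045 [ 277.09180401 -101.3851267 ]
0.145 0.08 [ 276.15441333 -150.25806665]
```

View pics/w3.png

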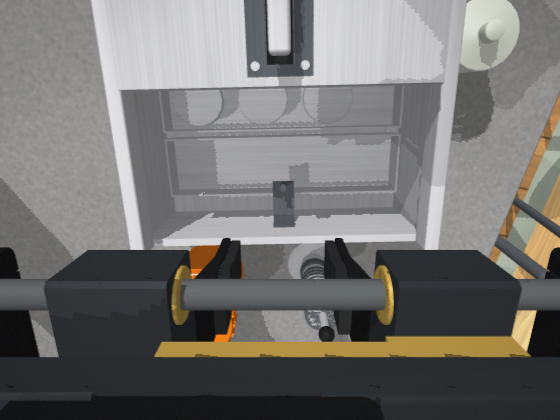

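The bar's near end is at (279,55), against (280,54) predicted for 0.145 m open. The handle is home and the well is open, so I'm handing in.

```bash
python3 -c "
from bench import ctrl
print(ctrl.close_job())"
```

```text
the job is handed in; nothing more can be done
None
```

The cold well is open and the job is handed in, after about 27 s of the 72 s allowed. No verdict is reported on hand-in.

- **Button:** I pressed it until the handle popped out; the highest force read was about 6 N (limit 20 N).
- **Handle:** I gripped the bar and turned it clockwise in steps of about 2°. It met its stop at about 77°. The moment read at most about 0.13 N m above the return spring, against the 0.30 N m limit.
- **Slide:** A 5 mm test pull took only about 3 N, so the hook was free. I then slid the lid until the push rose to about 11 N on the bumpers with no more movement.
- **Release:** I turned the handle back to within 2° of home with a light push on the bumpers, let go, and moved the arm clear.

**Last checks:** The wrist camera puts the lid at about 0.144 m open, which agrees with the 144.6 mm the arm travelled. The handle is out and home, the wrist force is near zero, and the other things on the bar look unmoved. One reading disagreed a little: past the stop, the moment rose about 3 N m per rad over 0.85° instead of the stated 7. I put this down to give in the grip, and turned no further.

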